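Hover the inductor over its board pads with tongs

ROBOT

A 7-joint arm with a two-finger parallel gripper is mounted at the origin on the work surface. World frame = base frame: x ahead of the robot, y to its left, z up, the work surface at z = 0. Lengths are in m, angles in degrees, forces in N, time in s.
With the tool pointing down it reaches from about 0.4 to 0.925 m from the base axis. Payload 5.6 kg.
Tool frame: the origin (TCP) lies at the very end of the fingers, on their centre line; the grasp point (between the pads) lies 19 mm behind it; z points along the fingers, y is the direction in which the jaws open and shut (so a half turn about z gives the same grasp; the last joint's range is limited). The gripper opens to 85 mm and grips with 20 to 120 N. Pads are 22 mm wide; open, the fingers measure 114 mm over their backs; the gripper's body (76 mm by 85 mm) begins 54 mm behind the grasp point. The pads swing forward as they close: fully open they stand 13 mm farther back than shut.
Start: joints at [-70.703, 26.786, -0.665, 91.828, 0.344, 61.387, -3.226], TCP at [0.241, 0.604, 0.231] pointing down, gripper open.
Joint ranges: [-144.91, 144.91], [-17.63, 115.5], [-89.93, 88.59], [15.96, 139.68], [-74.01, 254.01], [8.47, 105.57], [-167.45, 167.45]. Speed limits (degrees/s): [147.25, 147.25, 180, 180, 180, 180, 180].

INTERFACE

Orientations are given as a 3x3 rotation matrix whose columns are the frame's x, y, z axes.
In Python, from rig import robot, vision gives the robot as it stands.
- The arm moves only by the tool move_arm, never from a script. Its argument "steps" is text: rows parted by semicolons, each of 7 numbers parted by spaces: the shift along the world's x, y, z in mm, then the turn, a rotation vector about the world's x, y, z in rad, then the gripper's target within -1 to 1 (shut at 1, half-way at 0, fully open at -1). A call has 1 to 20 rows; each row is the pose to reach, as a shift and turn from the pose commanded when the call began; what a row does not reach only later rows make up. A row lasts 1/8 s, in which the tool goes at most 62.5 mm and 10.7 degrees, less where a joint would pass 70% of its speed; a pose out of reach is approached as far as the arm can. A call with a gripper value outside its range is refused whole. The fingers move at their own pace and stop on an object; "grip_force" is the grip in N (left out, the last holds). Time passes only in rows, so rows that repeat a pose let the fingers close. It gives the time, the measured TCP pose, the force and the opening at its end, in the units of the state.
- robot.read_state(): the state, without advancing time (a new reading comes with each control period).
- vision.get_image(name): name is "side" or "top"; returns a dict with "pixels" (400x640x3 uint8, red, green, blue), "vfov" (degrees; the focal length in pixels is half the picture's height over the tangent of half this angle, whatever the lens; pixels are square), "cx", "cy" (the principal point, pixels), "R" (3x3) and "t" (3): a world point X has camera coordinates R X + t. Camera axes: x right, y down, z forward; pixel columns grow to the right and rows downward; lengths in m; the calibration is good to about 2 mm. A picture is of the moment at which its call begins. There is no depth.
- robot.hand_in(): hands the job in, once; it reports no verdict.
The state is a dict: "time_s": time; "qpos": joint angles; "joint_velocities": joint speeds; "effort": joint torques, N m; "tool_pos": TCP position; "orientation": TCP orientation; "force": force on the tool from outside, world axes, zero at the start; "torque": the same for the moment, N m; "opening": finger opening in m.
Only numpy, scipy, OpenCV 4.12 (cv2) and the standard library are available. Lean on these libraries where they do the work, as an engineer would, in place of code of your own. Each camera call takes 0.05 s, during which the arm holds its last target.

TASK

Take the orange-handled tongs out of their stand and with them lift the dark grey inductor with silver ends out of the parts tray. Carry it over the wall of the open metal case and finish while holding it in the tongs, level and still, hovering a few millimetres above its empty gold pads, centred on the white outline and with its long side along the outline's long side, ready for soldering. Hold it with the tongs only, never with the gripper's fingers, touch neither the case nor anything in it with anything, and leave the other components, the screwdriver and the clear bowl where they are.

Things in the scene. Friction and masses are not known exactly. Their poses are not given: they have to be found in the camera images.
- tongs: Spring tongs upright in their stand, 100 mm tall, 90 g. Origin: at the blade tips' level, midway between the open jaws; z up, jaws close along y. Two parallel jaws: orange handles above, steel blades below (10 mm along x, 3 mm thick, from the tips to the handles). Two guide pins cross the gap between the handles; the origin belongs to the +y jaw, and the -y jaw slides towards it. 26 mm between the open jaws.
- tongs_grip (a point): Point midway between the open handles, 80 mm above the tips: grip here from above across y and squeeze (it belongs to the +y jaw). Each handle is 16 mm along x, 9 mm along y, from 57 to 100 mm above the tips, inner face flush with its blade; 44 mm over both when open. If the grip opens wider than 44 mm the tongs fall; held narrower they stay, pressed by their spring.
- tongs_jaw (a joint): How far the sliding jaw has closed, m: 0 open (gap 26 mm), 0.012 closed on the inductor's 14 mm width, 0.018 fully closed (gap 8 mm). The middle of the gap lies half this value to +y of the tongs' origin. A spring opens it with 3.9 N at 0 and 0.3 N more for each mm.
- stand: Fixed tongs stand: aluminium plate 70 x 80 x 5 mm with a grey pocket 19 x 41 mm (walls 3 mm), its rim 47 mm above the bench, in which the blades stand 5 mm above the bench. Lift the tongs at least 45 mm straight up to clear it. Origin: centre of the underside.
- tray: Fixed black parts tray, 56 (x) x 162 (y) x 11 mm high, walls and floor 3 mm, three bays in a row along y, 50 x 50 mm inside, each with one component in any order. Origin: centre of the underside.
- inductor: The component to carry: dark grey block with silver ends, 20 (x) x 14 (y) x 10 (z) mm, about 18 g. Origin: centre of the underside; x is the long side. Take it with the tongs across its 14 mm width.
- filmcap: Bystander: yellow block 18 x 9 x 15 mm in the tray. Origin: centre of the underside.
- relay: Bystander: blue block 19 x 15 x 15 mm in the tray. Origin: centre of the underside.
- case: Fixed open case of bare sheet metal, 200 (x) x 170 (y) mm, walls 3 mm thick and 45 mm high, with a green circuit board inside whose top is 14 mm above the bench. Black capacitor cans and a heat sink on the board reach at most 42 mm above the bench and leave at least 30 mm free around the middle of the empty pads. Origin: centre of the underside.
- pads (a point): Middle of the inductor's two empty gold pads, at the top of the board, inside a white outline 28 (x) x 22 (y) mm; x is the long side of the outline, y its short side, z up.
- screwdriver: Bystander: blue screwdriver 160 mm long, lying beyond the tray. Origin: under its middle.
- screwcup: Bystander: clear bowl, 60 mm diameter, 35 mm tall, beyond the case and the tray. Origin: centre of the underside.
Mind the look-alikes: they are no part of the job. Leave any purple look-alike of the tongs alone.

How it is judged (in metres and radians):
On the way, in this order (a step that is already met when the one before it is completed fails the run):
1. the tongs are lifted out of the stand in the gripper (height (world z) of tongs above 0.05 m and contact force between tongs and the fingers above 1 N), for 0.2 s.
2. the inductor is lifted out of the tray in the tongs (height (world z) of inductor above 0.03 m and contact force between inductor and tongs above 0.5 N and contact force between inductor and the fingers below 0.05 N), for 0.2 s.
At the end, for the whole second after the job is handed in: The inductor, gripped by the tongs in the gripper's fingers and touching neither fingers nor case, is still; its underside is 1 to 12 mm above the pads, its centre within 4 mm of theirs, its long side within 8 degrees of the outline's and its top within 8 degrees of level (z of inductor in the frame of pads between 0.001 and 0.012 m and horizontal distance between inductor and pads below 0.004 m and angle between the x axis of inductor and the x axis of pads, either way round below 0.14 rad and angle between inductor's own z axis and vertical below 0.14 rad and contact force between inductor and tongs above 0.5 N and contact force between inductor and the fingers below 0.05 N and contact force between tongs and the fingers above 1 N and contact force between each of inductor, tongs and case below 0.05 N and linear speed of inductor below 0.02 m/s); the arm keeps its last pose, push and grip.
It fails at once if the gripper's fingers touch the inductor (contact force between inductor and the fingers above 0.5 N).
It fails at once if anything touches the case or what is in it (contact force between case and anything else above 0.5 N).
It fails at once if another component, the screwdriver or the bowl is moved by more than 20 mm (distance of any of filmcap, relay, screwdriver, screwcup from where it was at the start of the episode above 0.02 m).
It also fails if it takes over 45 s, if anything falls off the work surface, if the arm or the gripper's body presses on something with over 40 N, if the wrist force passes 120 N, or if a joint passes its speed limit or range.

## Working session

There is one attempt and no reset: what is moved stays moved. The work goes in short steps, Python scripts to look and compute and a tool call to move; the robot and the scene stay as the last step left them, time stands still between calls to the robot, and variables do not carry over. Pictures are saved under pics/ and viewed, and the job is handed in when it is done.

Besides the shell and the picture viewer there is one more tool, called after "Request:" in YAML: its name, and indented under it one key for each argument. move_arm: Moves the arm, as the interface text tells. Its arguments: {"type":"object","properties":{"steps":{"type":"string"},"grip_force":{"type":"number"}},"required":["steps"]}

```bash
ls; mkdir -p pics
python3 - <<'E'
from rig import robot, vision
import cv2
s=robot.read_state(); print(s)
for n in("side","top"):
    d=vision.get_image(n); cv2.imwrite(f"pics/{n}0.png",d["pixels"][:,:,::-1]); print(n,d["vfov"],d["cx"],d["cy"],d["R"],d["t"])
E
```

```text
pics
{'time_s': 0.0, 'qpos': array([-70.70267218,  26.83719949,  -0.66333468,  91.8801147 ,
         0.34626532,  61.38402817,  -3.22898997]), 'joint_velocities': array([-0.0250677 , -0.10936518, -0.02217066,  0.05775125, -0.05309345,
       -0.15293083, -0.02855748]), 'effort': array([ 2.97191591e-04, -5.32379007e+01,  2.14063242e-02, -2.51308537e+01,
        1.13636596e-02,  7.76847359e-03,  1.78130023e-06]), 'tool_pos': array([0.24086822, 0.6031467 , 0.23033055]), 'orientation': array([[-9.28692748e-01,  3.70849765e-01, -4.81607956e-04],
       [ 3.70850038e-01,  9.28691266e-01, -1.66769244e-03],
       [-1.71198248e-04, -1.72737821e-03, -9.99998493e-01]]), 'force': array([0.59330585, 0.78679938, 0.25372801]), 'torque': array([-0.04363659,  0.02374847,  0.00537432]), 'opening': 0.08550508000160487}
side 50.6690882238612 315.53517284423225 201.36120716170632 [[ 0.8689265  -0.49484388  0.00981208]
 [-0.32198125 -0.58022051 -0.74811245]
 [ 0.37589203  0.64689542 -0.66349943]] [-0.46664564  0.29526536  0.69046381]
top 56.80108393529869 317.33560048923874 203.83513934568177 [[-0.0176071  -0.99982346 -0.00656039]
 [-0.97836009  0.01858129 -0.20607348]
 [ 0.206159    0.00279007 -0.97851453]] [0.08167106 0.61002672 0.96539067]
```

View pics/side0.png

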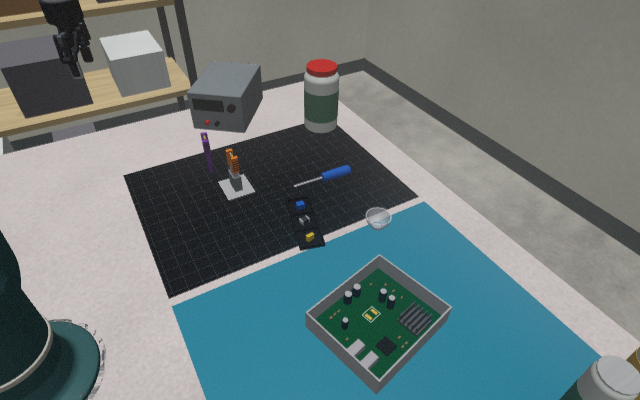

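View pics/top0.png

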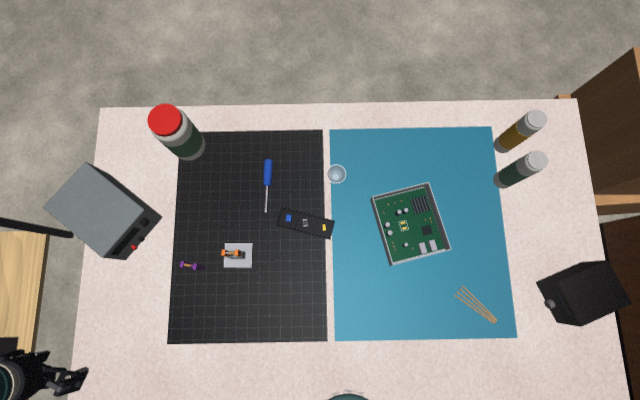

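Run:
```python
import cv2,numpy as np
s=cv2.imread("pics/side0.png");t=cv2.imread("pics/top0.png")
def c(im,x,y,w,h,k): return cv2.resize(im[y:y+h,x:x+w],None,fx=k,fy=k,interpolation=cv2.INTER_CUBIC)
cv2.imwrite("pics/a.png",np.vstack([c(s,190,120,160,60,5),c(s,190,180,160,60,5)]))
cv2.imwrite("pics/b.png",c(s,300,250,160,115,5))
cv2.imwrite("pics/c.png",c(t,170,195,170,80,4.6))
cv2.imwrite("pics/d.png",c(t,360,175,100,95,6))
```

```text
(no output)
```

View pics/a.png

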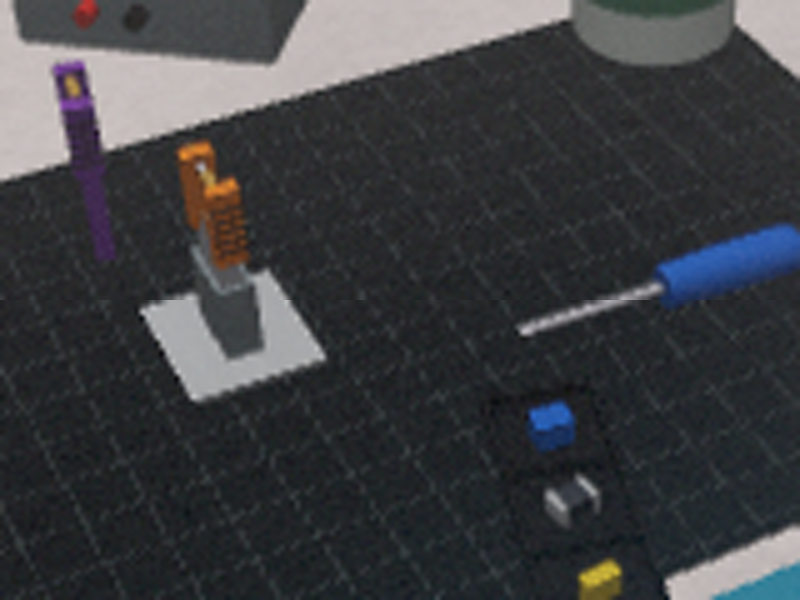

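View pics/b.png

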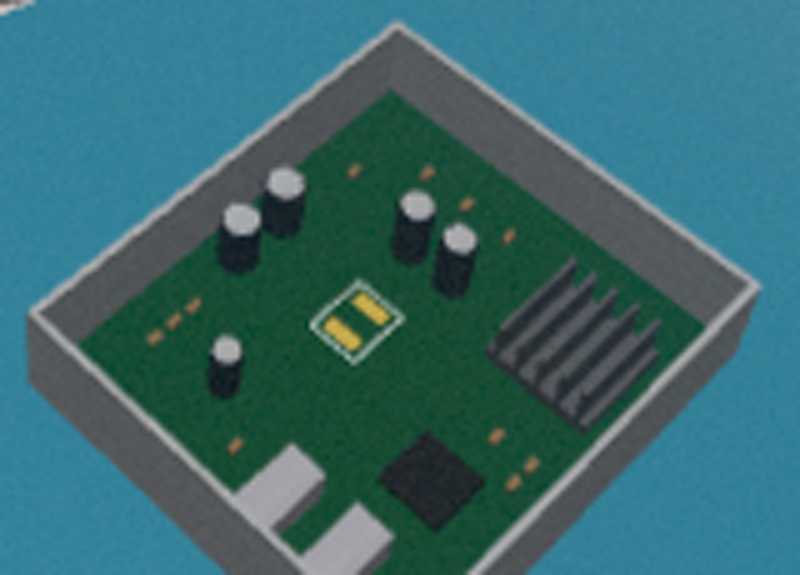

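View pics/c.png

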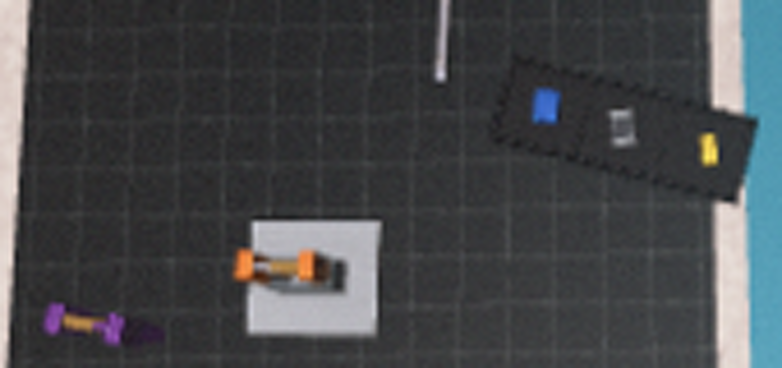

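View pics/d.png

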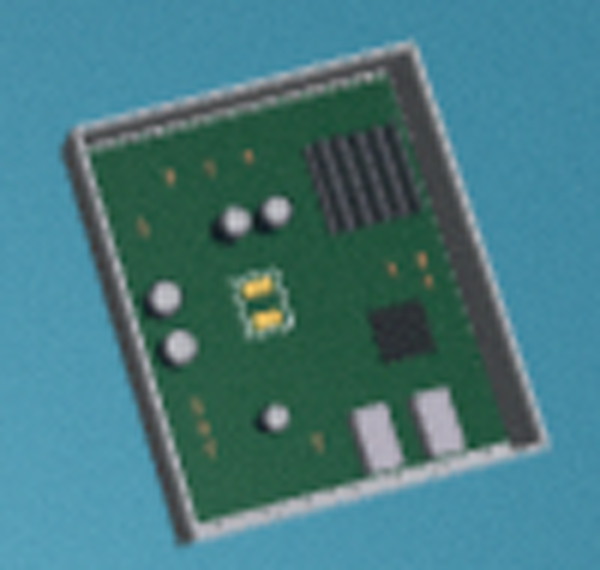

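```bash
cat > h.py <<'E'
import numpy as np,cv2
from rig import robot,vision
def grab(n):
    d=vision.get_image(n); d["f"]=200/np.tan(np.radians(d["vfov"]/2)); return d
def ray(d,u,v):
    R=np.array(d["R"]);t=np.array(d["t"]); c=-R.T@t
    r=R.T@np.array([(u-d["cx"])/d["f"],(v-d["cy"])/d["f"],1]); return c,r/np.linalg.norm(r)
def plane(d,u,v,z):
    c,r=ray(d,u,v); return c+r*(z-c[2])/r[2]
def proj(d,X):
    p=np.array(d["R"])@np.array(X)+np.array(d["t"]); return p[0]/p[2]*d["f"]+d["cx"],p[1]/p[2]*d["f"]+d["cy"]
def tri(d1,p1,d2,p2):
    c1,r1=ray(d1,*p1);c2,r2=ray(d2,*p2)
    A=np.stack([r1,-r2],1);s=np.linalg.lstsq(A,c2-c1,rcond=None)[0]
    a=c1+s[0]*r1;b=c2+s[1]*r2; return (a+b)/2,np.linalg.norm(a-b)
def hsv(d): return cv2.cvtColor(np.ascontiguousarray(d["pixels"]),cv2.COLOR_RGB2HSV)
def blobs(m,box,amin=3):
    x,y,w,h=box; M=np.zeros(m.shape,np.uint8);M[y:y+h,x:x+w]=m[y:y+h,x:x+w]
    n,l,s,c=cv2.connectedComponentsWithStats(M.astype(np.uint8),connectivity=8)
    return [(s[i].tolist(),c[i].round(2).tolist()) for i in range(1,n) if s[i][4]>=amin],l
E
python3 - <<'E'
from h import *
S=grab("side");T=grab("top")
for n,d in(("side",S),("top",T)):
    H=hsv(d);h,s,v=[H[...,i].astype(int) for i in range(3)]
    tb=(170,235,100,50) if n=="top" else (200,130,60,60)
    print(n,"orange",blobs((h>=3)&(h<20)&(s>150)&(v>60),tb)[0])
    pb=(395,215,25,25) if n=="top" else (355,300,35,30)
    print("pads",blobs((h>=15)&(h<35)&(s>110)&(v>120),pb)[0])
    print("outline",blobs((s<90)&(v>110),pb)[0])
    ib=(296,212,20,25) if n=="top" else (292,208,25,22)
    print("ind",blobs((v>75),ib)[0])
    x,y,w,hh=ib; print(v[y:y+hh,x:x+w])
    if n=="top":
        x,y,w,hh=220,245,30,16; print(v[y:y+hh,x:x+w])
        print("plate",blobs((s<40)&(v>120),(215,235,45,40))[0])
    else: print("plate",blobs((s<40)&(v>120),(210,170,50,35))[0])
E
```

```text
side orange [([226, 148, 12, 18, 105], [230.39, 156.29]), ([233, 163, 3, 1, 3], [234.0, 163.0]), ([231, 164, 9, 10, 32], [234.72, 168.81])]
pads [([370, 309, 8, 6, 22], [373.68, 311.32]), ([365, 314, 7, 6, 23], [368.13, 316.52])]
outline [([362, 306, 19, 17, 65], [370.78, 314.03])]
ind [([297, 208, 7, 2, 10], [299.7, 208.3]), ([305, 215, 5, 7, 15], [307.27, 217.47]), ([299, 218, 5, 7, 24], [300.96, 220.54])]
[[ 41  37  37  37  57  83  92  89  92  83  84  87  60  40  38  36  37  38
   38  25  42  38  41  41  39]
 [ 36  42  38  33  36  67  89  86  97  63  49  38  39  41  42  43  42  41
   37  30  43  39  52  48  41]
 [ 40  36  35  39  38  45  61  41  39  36  38  36  38  41  37  35  36  32
   36  39  28  40  41  53  44]
 [ 35  35  33  35  38  33  33  39  40  39  37  39  34  40  39  38  33  33
   33  35  23  40  42  49  55]
 [ 40  32  38  35  36  35  36  36  36  36  38  34  30  31  33  29  32  36
   25  34  26  43  35  44  56]
 [ 39  37  41  36  33  28  29  28  30  35  30  24  31  35  30  27  26  32
   40  37  33  34  47  48  40]
 [ 32  36  21  27  27  30  28  28  30  30  34  36  33  52 
[... 5552 characters left out ...]
139 155 144 137 121
   97  88  80  95  67  46  78 158 189 188 188 185]
 [ 55  51  49  77 145 178 167 148 113 101 104 107 106 118 115 121 117 103
   97  92  90  95  66  49  74 159 189 186 186 189]
 [ 50  53  47  79 164 194 190 186 173 163 137 113 114 116 119 113 114 112
  112 112 111 111 109 102 110 159 191 188 188 188]
 [ 51  52  54  98 193 189 188 190 189 189 177 168 169 168 167 172 168 170
  169 167 168 170 168 168 169 177 189 186 186 187]
 [ 50  49  52 102 199 189 190 188 187 187 188 187 187 190 190 187 185 186
  186 188 188 186 185 187 185 187 186 186 185 186]]
plate [([224, 243, 29, 25, 529], [238.7, 255.36]), ([225, 252, 3, 2, 5], [226.2, 252.4]), ([233, 255, 4, 3, 6], [234.5, 256.0])]
```

Run:
```python
from h import *
S=grab("side");T=grab("top")
a=plane(T,222.7,252.05,.105);b=plane(T,235.75,252.0,.105)
print("handles",a,b,np.linalg.norm(a-b),"mid",(a+b)/2,"ang y",np.degrees(np.arctan2((a-b)[0],(a-b)[1])))
print("proj in side",proj(S,a),proj(S,b))
def corners(d,m,box):
    B,l=blobs(m,box); i=max(range(len(B)),key=lambda k:B[k][0][4]); 
    c=max(cv2.findContours((np.zeros(m.shape)+0).astype(np.uint8) if 0 else M(m,box),cv2.RETR_EXTERNAL,cv2.CHAIN_APPROX_NONE)[0],key=cv2.contourArea)
    return cv2.convexHull(c)
def M(m,box):
    x,y,w,h=box;o=np.zeros(m.shape,np.uint8);o[y:y+h,x:x+w]=m[y:y+h,x:x+w];return o
def wrect(d,m,box,z):
    c=corners(d,m,box)[:,0].astype(float)
    P=np.array([plane(d,u,v,z)[:2]*1000 for u,v in c],np.float32)
    return cv2.minAreaRect(P)
for d,bx,ob in((T,(205,235,60,40),(396,217,16,18)),(S,(210,165,50,40),(355,300,35,30))):
    H=hsv(d);h,s,v=[H[...,i].astype(int) for i in range(3)]
    print("plate",wrect(d,(s<40)&(v>110),bx,.005))
    print("outl",wrect(d,(s<90)&(v>105),ob,.014))
# pads
for d,ps in((T,[(402.33,222.67),(404.1,227.7)]),(S,[(373.68,311.32),(368.13,316.52)])):
    p=[plane(d,*q,.014)*1000 for q in ps]; print("pads",p,(p[0]+p[1])/2,"dir",np.degrees(np.arctan2(*(p[0]-p[1])[1::-1])))
# case outer top corners
# inductor top face corners z=.013
for d,cs in((S,[(305.6,214.8),(309.3,218.6),(302.8,221.6),(298.9,217.6)]),(T,[(302.3,218.6),(306.6,218.7),(307.2,226),(302.8,226)])):
    P=[plane(d,*q,.013)*1000 for q in cs]; print("ind",[p[:2].round(1) for p in P],np.mean(P,0))
print(tri(S,(305,219.9-1.7),T,(304.7,222.3)))
# bystander centroids
for n,d in(("T",T),("S",S)):
    H=hsv(d);h,s,v=[H[...,i].astype(int) for i in range(3)]
    bx=(275,200,70,45) if n=="T" else (285,190,45,60)
    for nm,m in(("blue",(h>100)&(h<130)&(s>130)&(v>80)),("yel",(h>18)&(h<35)&(s>130)&(v>80))): 
        for st,c in blobs(m,bx,8)[0]: print(n,nm,c,st,plane(d,*c,.012))
```

```text
handles [0.47924197 0.31881625 0.105     ] [0.47875531 0.28482326 0.105     ] 0.03399647710529144 mid [0.47899864 0.30181975 0.105     ] ang y 0.8202245381351507
proj in side (np.float64(228.732170839753), np.float64(149.9484253843946)) (np.float64(233.81102834585508), np.float64(157.3171721674454))
plate ((478.53875732421875, 300.9484558105469), (79.09619903564453, 68.31300354003906), 88.9526138305664)
outl ((554.1028442382812, -175.97061157226562), (32.26127624511719, 24.424802780151367), 7.652039527893066)
plate ((478.4795837402344, 302.58563232421875), (80.68553924560547, 69.64261627197266), 88.71417999267578)
outl ((555.0734252929688, -173.85458374023438), (29.14366912841797, 23.194055557250977), 13.152848243713379)
pads [array([ 561.73984557, -173.52789329,   14.        ]), array([ 547.03093914, -177.66159803,   14.        ])] [ 554.38539236 -175.59474566   14.        ] dir 15.697175458122926
pads [array([ 562.71263066, -171.99026352,   14.        ]), array([ 547.3564539 , -176.08905454,   14.        ])] [ 555.03454228 -174.03965903   14.        ] dir 14.944690103118704
ind [array([577.7, 118.1]), array([579.1, 102.8]), array([561.4, 101.4]), array([559.8, 117.3])] [569.50093165 109.91477457  13.        ]
ind [array([579.2, 115. ]), array([578.7, 102.5]), array([557.3, 101.1]), array([557.5, 113.8])] [568.18079696 108.08641438  13.        ]
(array([0.56914417, 0.10767893, 0.01450603]), np.float64(0.0024292511126923076))
T blue [288.22, 217.56] [286, 214, 6, 8, 41] [0.58320809 0.15591667 0.012     ]
T yel [323.57, 227.13] [322, 224, 4, 7, 23] [0.5532748  0.05386145 0.012     ]
S blue [300.01, 204.49] [296, 200, 9, 10, 71] [0.58370282 0.15669213 0.012     ]
S yel [309.43, 236.21] [306, 232, 8, 10, 61] [0.55282249 0.0549973  0.012     ]
```

Request:
move_arm:
  steps: "24 -30 0 0 0 0.04 -1; 50 -63 0 0 0 0.08 -1; 80 -100 0 0 0 0.13 -1; 110 -138 0 0 0 0.18 -1; 140 -176 0 0 0 0.23 -1; 170 -214 0 0 0 0.28 -1; 196 -248 0 0 0 0.32 -1; 216 -274 0 0 0 0.35 -1; 230 -292 0 0 0 0.363 -1; 236 -300 -10 0 0 0.363 -1; 238 -302 -30 0 0 0.363 -1; 238 -302 -50 0 0 0.363 -1; 238 -302 -70 0 0 0.363 -1; 238 -302 -85 0 0 0.363 -1; 238 -302 -90 0 0 0.363 -1; 238 -302 -90 0 0 0.363 -1"
  grip_force: 40

```text
time_s: 2.3
tool_pos: [0.4789, 0.3019, 0.1412]
orientation: [[-1.0, 0.017, -0.0], [0.017, 1.0, -0.0], [0.0, -0.0, -1.0]]
force: [-0.1, 0.6, -0.5]
opening: 0.0858
```

Run:
```python
from h import *
s=robot.read_state(); print(s["tool_pos"],s["orientation"].round(3),s["qpos"].round(1),s["opening"])
S=grab("side");T=grab("top")
o=[]
for d,(x,y,w,h) in((S,(170,80,130,120)),(T,(170,200,130,120))):
    o.append(cv2.resize(np.ascontiguousarray(d["pixels"][y:y+h,x:x+w,::-1]),None,fx=3,fy=3,interpolation=cv2.INTER_CUBIC))
cv2.imwrite("pics/e.png",np.hstack(o))
```

```text
[0.47889947 0.30188694 0.14116018] [[-1.     0.017 -0.   ]
 [ 0.017  1.    -0.   ]
 [ 0.    -0.    -1.   ]] [-37.4  25.    2.3 108.2  -1.3  46.8  54.6] 0.08578389228666458
```

View pics/e.png

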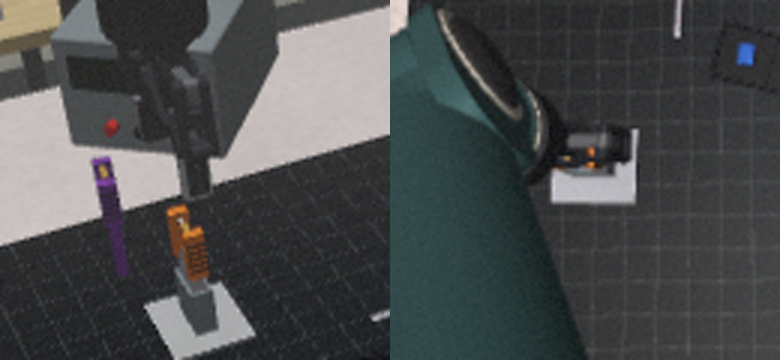

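Request:
move_arm:
  steps: "0 0 -15 0 0 0 -1; 0 0 -30 0 0 0 -1; 0 0 -45 0 0 0 -1; 0 0 -60 0 0 0 -1; 0 0 -70 0 0 0 -1; 0 0 -76 0 0 0 -1; 0 0 -76 0 0 0 -1; 0 0 -76 0 0 0 -0.3; 0 0 -76 0 0 0 -0.1; 0 0 -76 0 0 0 0.05; 0 0 -76 0 0 0 0.05; 0 0 -76 0 0 0 0.05; 0 0 -76 0 0 0 0.05"

```text
time_s: 4.03
tool_pos: [0.4794, 0.302, 0.0658]
orientation: [[-1.0, 0.017, 0.001], [0.017, 1.0, 0.001], [-0.001, 0.001, -1.0]]
force: [-1.5, -0.1, 6.0]
opening: 0.0405
```

Request:
move_arm:
  steps: "0 0 5 0 0 0 0.05; 0 0 15 0 0 0 0.05; 0 0 25 0 0 0 0.05; 0 0 35 0 0 0 0.05; 0 0 45 0 0 0 0.05; 0 0 55 0 0 0 0.05; 0 0 65 0 0 0 0.05; 0 0 72 0 0 0 0.05; 0 0 75 0 0 0 0.05; 0 0 75 0 0 0 0.05; 0 0 75 0 0 0 0.05; 0 0 75 0 0 0 0.05"

```text
time_s: 5.52
tool_pos: [0.4789, 0.3015, 0.1399]
orientation: [[-1.0, 0.017, -0.0], [0.017, 1.0, -0.0], [0.0, -0.0, -1.0]]
force: [0.0, 0.5, -0.2]
opening: 0.0407
```

Run:
```python
from h import *
s=robot.read_state(); print(s["tool_pos"],s["opening"],s["force"])
S=grab("side");T=grab("top")
o=[]
for d,(x,y,w,h) in((S,(180,80,100,120)),(T,(190,200,100,120))):
    o.append(cv2.resize(np.ascontiguousarray(d["pixels"][y:y+h,x:x+w,::-1]),None,fx=4,fy=4,interpolation=cv2.INTER_CUBIC))
cv2.imwrite("pics/f.png",np.hstack(o))
```

```text
[0.47885943 0.30153917 0.13994807] 0.04074074428864675 [ 0.02925103  0.47117219 -0.19318089]
```

View pics/f.png

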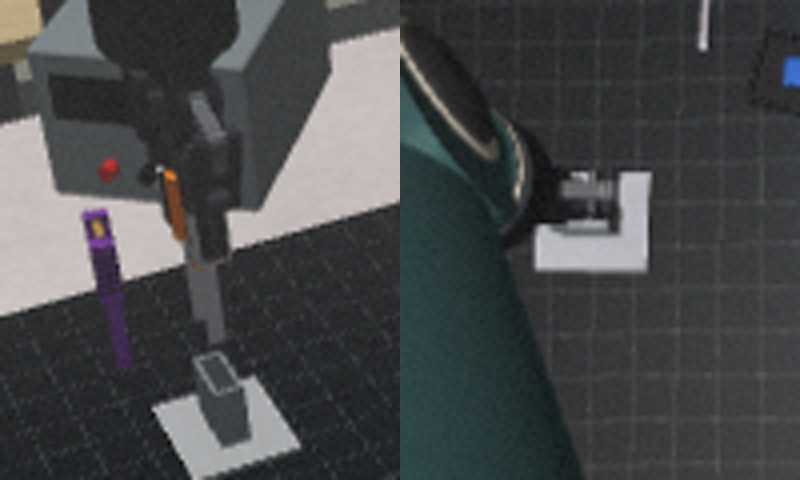

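Run:
```python
from h import *
S=grab("side")
x,y,w,h=215,135,40,45
cv2.imwrite("pics/g.png",cv2.resize(np.ascontiguousarray(S["pixels"][y:y+h,x:x+w,::-1]),None,fx=12,fy=12,interpolation=cv2.INTER_NEAREST))
g=.0407-.018
for dz in(.079,):
  for sy in(-1,1):
    for sx in(-1,1):
      for o in(g/2,g/2+.003):
        p=proj(S,(.4789+sx*.005+sy*o*.017*0,.3015+sy*o,dz)); print(sy,sx,o,np.round(p,1),np.round((np.array(p)+.5-[x,y])*12))
```

```text
-1 -1 0.01135 [232.4 165.7] [214. 374.]
-1 -1 0.014350000000000002 [232.8 166.4] [220. 382.]
-1 1 0.01135 [236.3 164.5] [262. 360.]
-1 1 0.014350000000000002 [236.8 165.1] [267. 368.]
1 -1 0.01135 [228.9 160.7] [173. 315.]
1 -1 0.014350000000000002 [228.4 160.1] [167. 307.]
1 1 0.01135 [232.8 159.6] [220. 301.]
1 1 0.014350000000000002 [232.3 158.9] [214. 293.]
```

View pics/g.png

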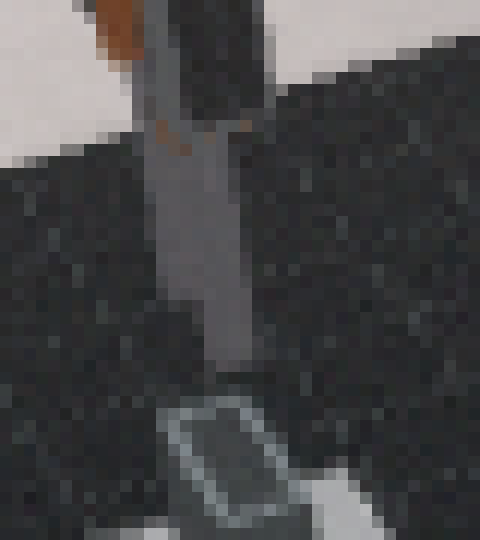

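Request:
move_arm:
  steps: "10 -20 0 0 0 0.01 0.05; 23 -48 0 0 0 0.02 0.05; 37 -78 0 0 0 0.03 0.05; 51 -108 0 0 0 0.04 0.05; 65 -138 0 0 0 0.06 0.05; 78 -166 0 0 0 0.07 0.05; 87 -185 0 0 0 0.08 0.05; 91 -193 -10 0 0 0.08 0.05; 91 -193 -22 0 0 0.08 0.05; 91 -193 -32 0 0 0.08 0.05; 91 -193 -36 0 0 0.08 0.05; 91 -193 -36 0 0 0.08 0.05; 91 -193 -36 0 0 0.08 0.05"

```text
time_s: 7.3
tool_pos: [0.5702, 0.109, 0.1046]
orientation: [[-0.998, -0.063, 0.001], [-0.063, 0.998, 0.0], [-0.001, 0.0, -1.0]]
force: [-0.0, 0.5, -1.0]
opening: 0.041
```

```bash
cat > look.py <<'E'
from h import *
import sys
def go(nm,sb,tb,k):
    S=grab("side");T=grab("top");o=[]
    for d,(x,y,w,h) in((S,sb),(T,tb)):
        o.append(cv2.resize(np.ascontiguousarray(d["pixels"][y:y+h,x:x+w,::-1]),None,fx=k,fy=k,interpolation=cv2.INTER_NEAREST))
    cv2.imwrite(nm,np.hstack(o)); return S,T
E
python3 - <<'E'
from look import *
s=robot.read_state(); print(s["tool_pos"],s["orientation"].round(3),s["opening"],s["force"])
go("pics/i.png",(280,175,45,65),(280,195,45,65),8)
E
```

```text
[0.5702237  0.10900807 0.10460322] [[-0.998 -0.063  0.001]
 [-0.063  0.998  0.   ]
 [-0.001  0.    -1.   ]] 0.04097886636213395 [-0.02087209  0.49751389 -0.95958697]
```

View pics/i.png

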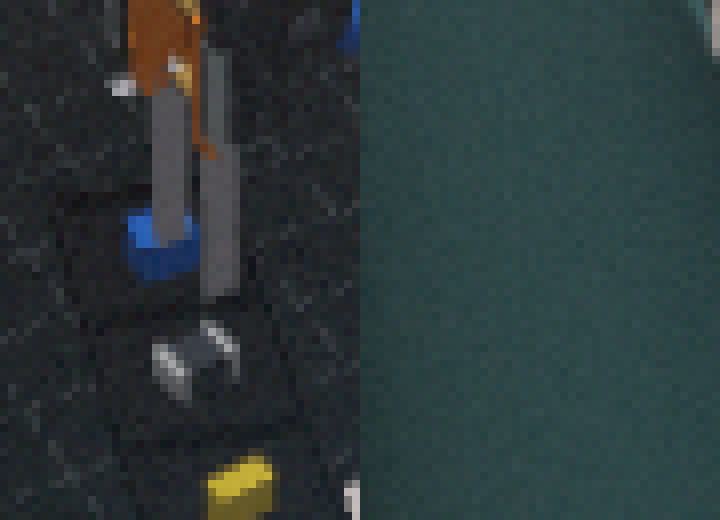

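Run:
```python
from h import *
S=grab("side")
px=lambda x,y:(280+x/8-.5,175+y/8-.5)
obs={"near":[px(202,302),px(240,291)],"far":[px(152,248),px(190,236)]}
yaw=np.radians(3.6);ex=np.array([np.cos(yaw),np.sin(yaw),0]);ey=np.array([-np.sin(yaw),np.cos(yaw),0])
c=np.array([.5702,.109,0]);g=.041-.018
for z in(.0415,.0435,.0455,):
  print(z)
  for n,s,in(("near",-1),("far",1)):
    o=[plane(S,*q,z) for q in obs[n]]
    for q,sx in zip(o,(-1,1)):
      e=c+ex*.005*sx+ey*s*(g/2+(.003 if s<0 else 0)); d=(q-e); print(n,sx,"dx %.1f dy %.1f mm"%(d@ex*1e3,d@ey*1e3))
for x,y in((152,347),(208,320),(241,352),(191,376)): print(plane(S,*px(x,y),.013).round(4))
```

```text
0.0415
near -1 dx -0.1 dy 5.5 mm
near 1 dx 1.3 dy 3.6 mm
far -1 dx -0.1 dy 6.1 mm
far 1 dx 1.7 dy 4.6 mm
0.0435
near -1 dx -1.2 dy 3.7 mm
near 1 dx 0.1 dy 1.8 mm
far -1 dx -1.2 dy 4.2 mm
far 1 dx 0.5 dy 2.7 mm
0.0455
near -1 dx -2.3 dy 1.8 mm
near 1 dx -1.1 dy -0.1 mm
far -1 dx -2.3 dy 2.3 mm
far 1 dx -0.6 dy 0.8 mm
[0.5586 0.117  0.013 ]
[0.578 0.119 0.013]
[0.5799 0.1028 0.013 ]
[0.5627 0.1011 0.013 ]
```

Request:
move_arm:
  steps: "1 0 -8 0 0 0 0.05; 1 0 -16 0 0 0 0.05; 1 0 -24 0 0 0 0.05; 1 0 -31 0 0 0 0.05; 1 0 -36 0 0 0 0.05; 1 0 -38.5 0 0 0 0.05; 1 0 -38.5 0 0 0 0.05; 1 0 -38.5 0 0 0 0.05"

```text
time_s: 8.45
tool_pos: [0.5712, 0.1087, 0.066]
orientation: [[-0.998, -0.063, 0.001], [-0.063, 0.998, 0.0], [-0.001, 0.0, -1.0]]
force: [-0.2, -0.0, -1.0]
opening: 0.0406
```

Run:
```python
from look import *
s=robot.read_state(); print(s["tool_pos"],s["opening"],s["force"])
go("pics/j.png",(280,175,65,65),(280,195,5,65),9)
```

```text
[0.57120777 0.108716   0.06602835] 0.04056704719891613 [-0.17164277 -0.01040562 -1.01009671]
```

View pics/j.png

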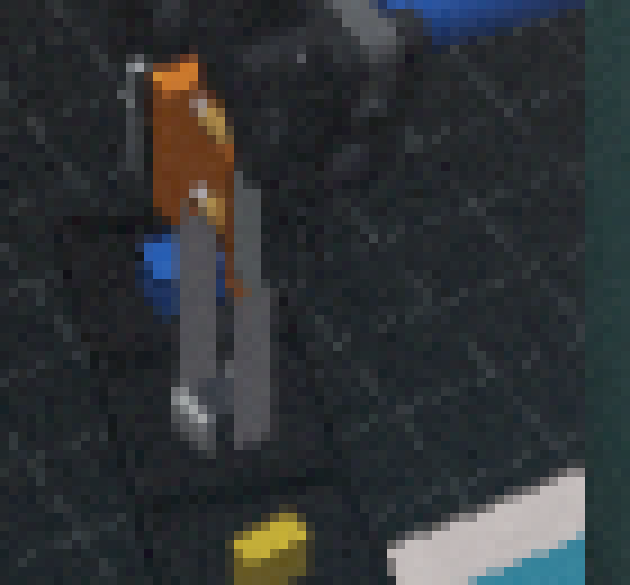

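Request:
move_arm:
  steps: "0 0 0 0 0 0 0.1; 0 0 0 0 0 0 0.15; 0 0 0 0 0 0 0.2; 0 0 0 0 0 0 0.25; 0 0 0 0 0 0 0.3; 0 0 0 0 0 0 0.35; 0 0 0 0 0 0 0.4; 0 0 0 0 0 0 0.4; 0 0 0 0 0 0 0.4"
  grip_force: 40

```text
time_s: 9.68
tool_pos: [0.5712, 0.1087, 0.066]
orientation: [[-0.998, -0.063, 0.0], [-0.063, 0.998, 0.0], [-0.0, 0.0, -1.0]]
force: [-0.7, -0.9, 3.4]
opening: 0.0303
```

Request:
move_arm:
  steps: "0 0 3 0 0 0 0.4; 0 0 8 0 0 0 0.4; 0 0 16 0 0 0 0.4; 0 0 26 0 0 0 0.4; 0 0 38 0 0 0 0.4; 0 0 48 0 0 0 0.4; 0 0 54 0 0 0 0.4; 0 0 54 0 0 0 0.4; 0 0 54 0 0 0 0.4"

```text
time_s: 10.8
tool_pos: [0.5707, 0.1086, 0.1195]
orientation: [[-0.998, -0.063, -0.001], [-0.063, 0.998, -0.0], [0.001, -0.0, -1.0]]
force: [0.2, -0.5, -1.6]
opening: 0.03
```

Run:
```python
from look import *
s=robot.read_state(); print(s["tool_pos"],s["opening"],s["force"])
go("pics/k.png",(280,155,65,65),(280,195,5,65),9)
```

```text
[0.57073963 0.10860097 0.11948329] 0.030030406439412387 [ 0.17466641 -0.49348967 -1.60220838]
```

View pics/k.png

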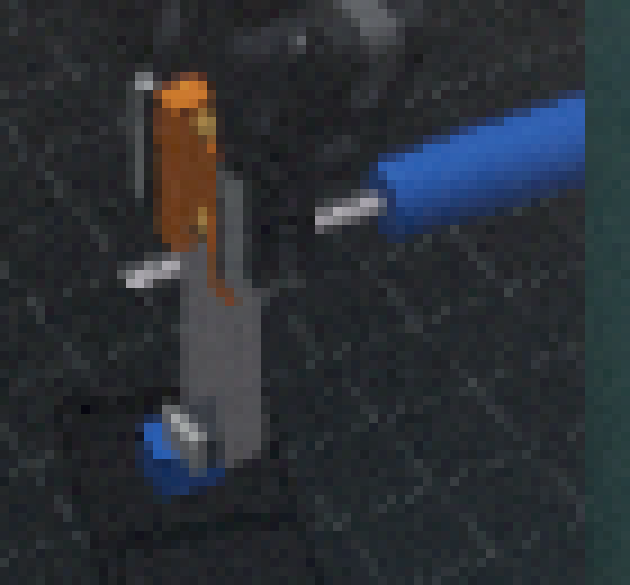

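Request:
move_arm:
  steps: "0 0 10 0 0 0 0.4; 0 -8 22 0 0 0 0.4; -1 -25 26 0 0 0.02 0.4; -3 -50 26 0 0 0.04 0.4; -5 -80 26 0 0 0.06 0.4; -7 -110 26 0 0 0.08 0.4; -8 -140 26 0 0 0.1 0.4; -10 -170 26 0 0 0.12 0.4; -12 -200 26 0 0 0.14 0.4; -13 -228 26 0 0 0.16 0.4; -14 -252 26 0 0 0.18 0.4; -15 -270 26 0 0 0.2 0.4; -16 -280 26 0 0 0.204 0.4; -16 -284 26 0 0 0.204 0.4; -16 -284 26 0 0 0.204 0.4; -16 -284 26 0 0 0.204 0.4"

```text
time_s: 12.9
tool_pos: [0.5552, -0.1744, 0.1458]
orientation: [[-0.964, -0.265, 0.0], [-0.265, 0.964, 0.0], [-0.0, 0.0, -1.0]]
force: [0.1, 0.6, -1.2]
opening: 0.0303
```

Run:
```python
from look import *
s=robot.read_state(); print(s["tool_pos"],s["orientation"].round(3),s["opening"],s["force"])
go("pics/l.png",(335,250,60,85),(370,185,60,85),6.5)
```

```text
[ 0.55518091 -0.17438815  0.14581566] [[-0.964 -0.265  0.   ]
 [-0.265  0.964  0.   ]
 [-0.     0.    -1.   ]] 0.030330713786689733 [ 0.12376298  0.57353648 -1.20535415]
```

View pics/l.png

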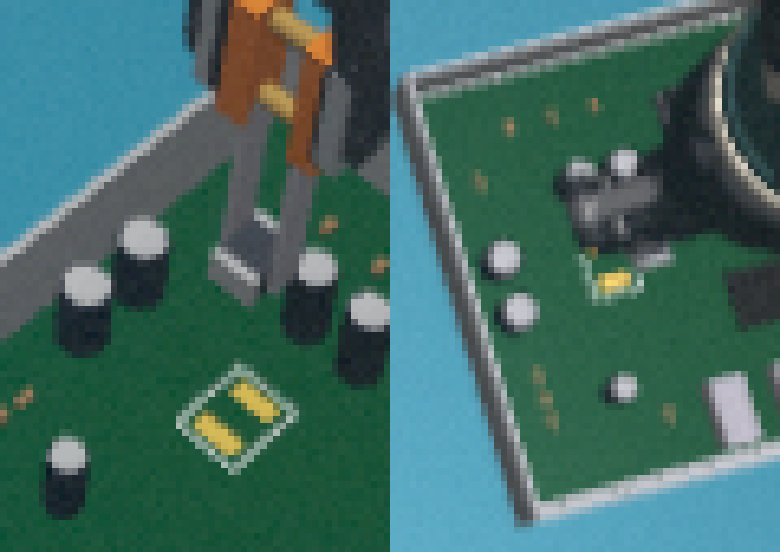

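Run:
```python
from look import *
S,T=go("pics/m.png",(358,270,32,40),(400,210,1,40),14)
sc=[(379.3,253.9),(451.7,306.9),(305.7,312.2)]
P=[plane(S,*q,.045)[:2]*1e3 for q in sc]
d=P[0]-P[2];print("side x-axis?",P,np.linalg.norm(P[0]-P[1]),np.linalg.norm(d),np.degrees(np.arctan2(d[1],d[0])),np.degrees(np.arctan2(*(P[0]-P[1])[::-1])))
tc=[(371.5,197),(428.7,182),(450.4,248),(390.8,264.7)]
P=[plane(T,*q,.045)[:2]*1e3 for q in tc]
for i in range(4):
    d=P[i]-P[(i+1)%4];print(P[i],np.linalg.norm(d),np.degrees(np.arctan2(d[1],d[0])))
```

```text
side x-axis? [array([635.98138511, -83.34540144]), array([ 674.80811517, -248.14772578]), array([ 442.37377598, -130.39735076])] 169.31426719761637 199.24304818291603 13.659629217524808 103.25689540228878
[632.31090795 -83.74692618] 170.7300079719079 103.86647029862475
[ 673.22805048 -249.50133206] 194.51275768849865 13.299485278081496
[ 483.93194223 -294.24724029] 172.1632687492515 -75.70130517142603
[ 441.41158511 -127.41735586] 195.83068678897303 -167.11464522728838
```

View pics/m.png

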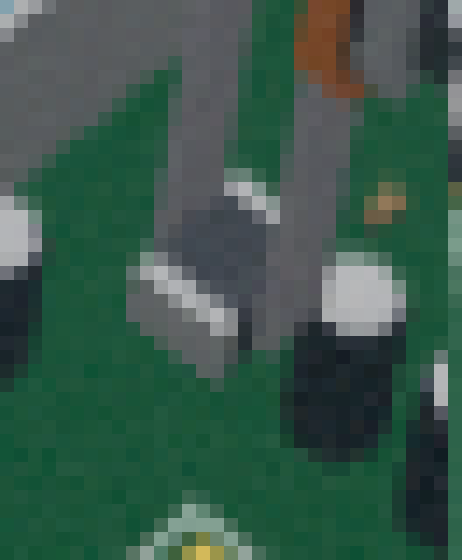

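Run:
```python
from h import *
S=grab("side")
px=lambda x,y:(358+x/14-.5,270+y/14-.5)
A,B,C,E=px(135,270),px(240,322),px(228,172),px(216,380)
for z in(.089,.0928,.097):
    a,b,c=[plane(S,*q,z)*1e3 for q in(A,B,C)]
    print(z,np.linalg.norm(b-a),np.linalg.norm(c-a),np.degrees(np.arctan2(*(c-a)[1::-1])),np.degrees(np.arctan2(*(a-b)[1::-1])),"ctr",(b+c)/2, "bottom corner under B:",plane(S,*E,z-.01)*1e3-b)
# outline center in side
print([plane(S,*q,.014)*1e3 for q in[(370.78,314.03)]])
```

```text
0.089 14.348767236315899 19.899441677946648 19.51786678852741 118.03392704122668 ctr [ 556.04104791 -169.90433458   89.        ] bottom corner under B: [ -2.45563842  -0.1338355  -10.        ]
0.0928 14.257065291878549 19.77226577042581 19.517866788527392 118.03392704122685 ctr [ 554.0277123  -172.05393142   92.8       ] bottom corner under B: [ -2.40753838  -0.09846065 -10.        ]
0.097 14.155710511184795 19.63170292527129 19.517866788527325 118.03392704122697 ctr [ 551.80244663 -174.42980162   97.        ] bottom corner under B: [ -2.35437517  -0.05936212 -10.        ]
[array([ 554.65597061, -174.13060182,   14.        ])]
```

Request:
move_arm:
  steps: "1 -1 -8 0 0 -0.015 0.4; 1 -1.5 -16 0 0 -0.03 0.4; 1 -1.5 -24 0 0 -0.03 0.4; 1 -1.5 -32 0 0 -0.03 0.4; 1 -1.5 -40 0 0 -0.03 0.4; 1 -1.5 -46 0 0 -0.03 0.4; 1 -1.5 -51 0 0 -0.03 0.4; 1 -1.5 -54 0 0 -0.03 0.4; 1 -1.5 -54 0 0 -0.03 0.4; 1 -1.5 -54 0 0 -0.03 0.4"

```text
time_s: 14.4
tool_pos: [0.5562, -0.1769, 0.092]
orientation: [[-0.972, -0.235, 0.001], [-0.235, 0.972, -0.0], [-0.0, -0.0, -1.0]]
force: [-0.1, 0.4, -1.4]
opening: 0.0302
```

Run:
```python
from look import *
s=robot.read_state(); print(s["tool_pos"],s["orientation"].round(3),s["opening"],s["force"])
go("pics/n.png",(350,285,40,45),(385,200,30,45),11)
```

```text
[ 0.55621719 -0.17686857  0.09201622] [[-0.972 -0.235  0.001]
 [-0.235  0.972 -0.   ]
 [-0.    -0.    -1.   ]] 0.030207126069315225 [-0.12867263  0.35184861 -1.41225876]
```

View pics/n.png

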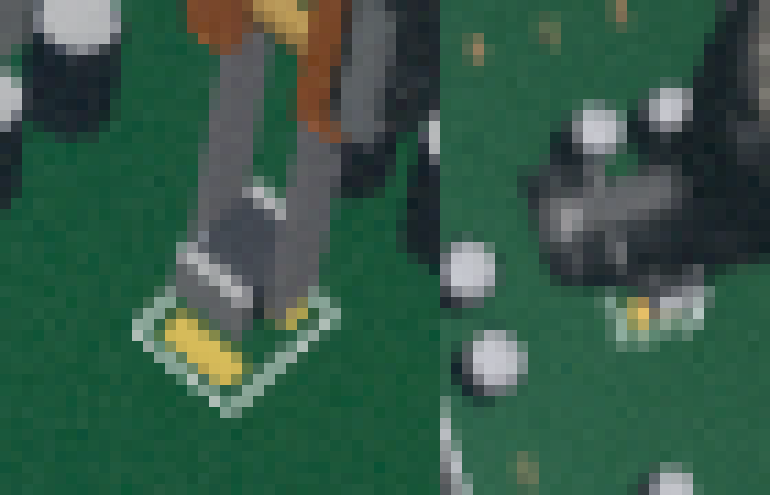

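Run:
```python
from look import *
S,T=go("pics/o.png",(360,297,22,30),(398,216,16,20),25)
o=[]
for d,(x,y,w,h),k in((S,(358,298,20,26),22),(T,(397,219,16,26),22)):
    o.append(cv2.resize(np.ascontiguousarray(d["pixels"][y:y+h,x:x+w,::-1]),None,fx=k,fy=k,interpolation=cv2.INTER_NEAREST))
cv2.imwrite("pics/o.png",np.hstack(o))
yaw=np.radians(13.6);ex=np.array([np.cos(yaw),np.sin(yaw),0]);ey=np.array([-np.sin(yaw),np.cos(yaw),0])
c=np.array([.5562,-.1769,.029])
for n,sx,sy,z in(("A",-1,1,.01),("B",-1,-1,.01),("C",1,1,.01),("E",-1,-1,0),("F",-1,1,0)):
    X=c+ex*.01*sx+ey*.007*sy+[0,0,z]
    s=np.array(proj(S,X));t=np.array(proj(T,X))
    print(n,((s+.5-[358,298])*22).round(),((t+.5-[397,219])*22+[440,0]).round())
```

```text
Traceback (most recent call last):
  File "look.py", line 7, in go
    cv2.imwrite(nm,np.hstack(o)); return S,T
                   ~~~~~~~~~^^^
ValueError: all the input array dimensions except for the concatenation axis must match exactly, but along dimension 0, the array at index 0 has size 750 and the array at index 1 has size 500
```

```bash
cat > m.py <<'E'
from look import *
import sys
def m(nm,c,yawd):
    S=grab("side");T=grab("top")
    o=[]
    for d,(x,y,w,h),k in((S,(358,298,20,26),22),(T,(397,212,16,26),22)):
        o.append(cv2.resize(np.ascontiguousarray(d["pixels"][y:y+h,x:x+w,::-1]),None,fx=k,fy=k,interpolation=cv2.INTER_NEAREST))
    cv2.imwrite(nm,np.hstack(o))
    yaw=np.radians(yawd);ex=np.array([np.cos(yaw),np.sin(yaw),0]);ey=np.array([-np.sin(yaw),np.cos(yaw),0])
    c=np.array(c)
    for n,sx,sy,z in(("A",-1,1,.01),("B",-1,-1,.01),("C",1,1,.01),("E",-1,-1,0),("F",-1,1,0)):
        X=c+ex*.01*sx+ey*.007*sy+[0,0,z]
        s=np.array(proj(S,X));t=np.array(proj(T,X))
        print(n,((s+.5-[358,298])*22).round(),((t+.5-[397,212])*22+[440,0]).round())
    for sx,sy in((-1,1),(-1,-1),(1,-1),(1,1)):
        X=np.array([.5547,-.1748,.014])+ex*.014*sx+ey*.011*sy
        s=np.array(proj(S,X));t=np.array(proj(T,X))
        print("outline",sx,sy,((s+.5-[358,298])*22).round(),((t+.5-[397,212])*22+[440,0]).round())
E
python3 -c "
from m import m
m('pics/o.png',(.5562,-.1769,.029),13.6)"
```

```text
A [211. 224.] [611. 346.]
B [341. 332.] [716. 319.]
C [372.  84.] [564. 197.]
E [329. 403.] [698. 330.]
F [200. 295.] [594. 357.]
outline -1 1 [ 87. 385.] [533. 423.]
outline -1 -1 [286. 554.] [694. 380.]
outline 1 -1 [507. 354.] [630. 176.]
outline 1 1 [308. 191.] [469. 218.]
```

View pics/o.png

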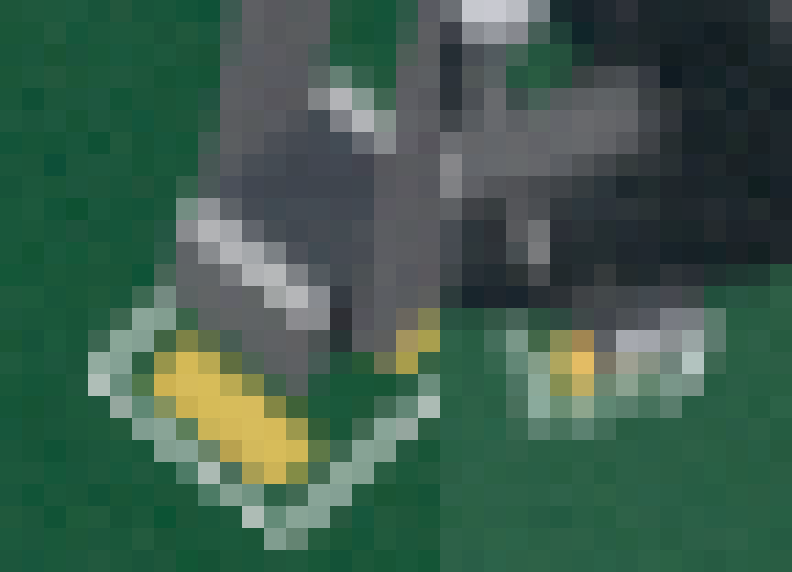

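Request:
move_arm:
  steps: "-0.4 0.7 -2 0 0 -0.02 0.4; -0.8 1.4 -4 0 0 -0.04 0.4; -0.8 1.4 -6 0 0 -0.04 0.4; -0.8 1.4 -8 0 0 -0.04 0.4; -0.8 1.4 -9 0 0 -0.04 0.4; -0.8 1.4 -9 0 0 -0.04 0.4; -0.8 1.4 -9 0 0 -0.04 0.4; -0.8 1.4 -9 0 0 -0.04 0.4"

```text
time_s: 15.7
tool_pos: [0.5553, -0.1754, 0.0829]
orientation: [[-0.981, -0.196, 0.0], [-0.196, 0.981, 0.0], [-0.0, -0.0, -1.0]]
force: [0.0, -0.0, -1.5]
opening: 0.0303
```

```bash
python3 -c "
from m import *
s=robot.read_state(); print(s['tool_pos'],s['orientation'].round(3),s['opening'],s['force'])
m('pics/p.png',(.5547,-.1748,.020),13.6)"
```

```text
[ 0.55527883 -0.17544952  0.08287202] [[-0.981 -0.196  0.   ]
 [-0.196  0.981  0.   ]
 [-0.    -0.    -1.   ]] 0.03032891329998067 [ 4.30228979e-02 -6.36554079e-04 -1.46622946e+00]
A [171. 276.] [580. 368.]
B [300. 384.] [684. 341.]
C [332. 136.] [534. 220.]
E [288. 453.] [666. 352.]
F [161. 346.] [563. 379.]
outline -1 1 [ 87. 385.] [533. 423.]
outline -1 -1 [286. 554.] [694. 380.]
outline 1 -1 [507. 354.] [630. 176.]
outline 1 1 [308. 191.] [469. 218.]
```

View pics/p.png

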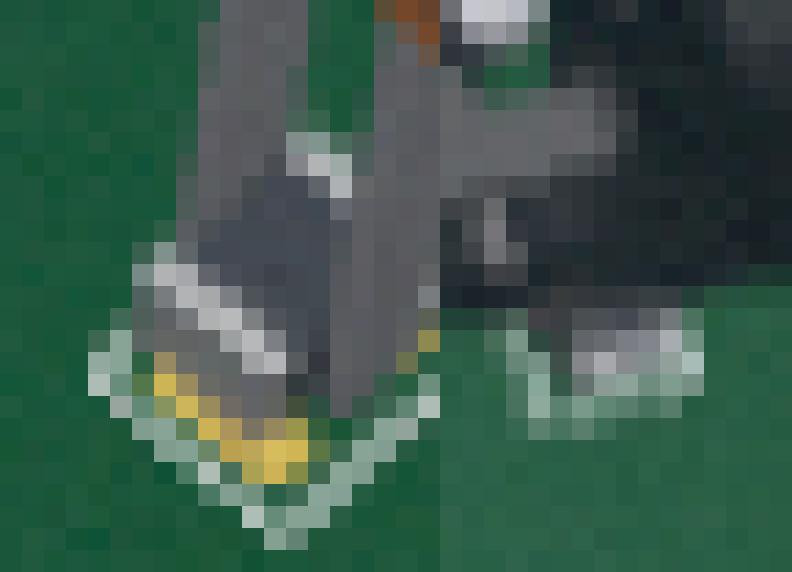

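Run:
```python
from h import *
im=[];
for i in range(4): S=grab("side");im.append(S["pixels"].astype(float))
tt=[]
for i in range(4): T=grab("top");tt.append(T["pixels"].astype(float))
I=np.mean(im,0);J=np.mean(tt,0)
np.save("I.npy",I);np.save("J.npy",J)
np.set_printoptions(linewidth=250)
print("side R, cols 362-380 rows 302-323");print(I[302:324,362:381,0].astype(int))
print("top R cols 400-411 rows 222-233");print(J[222:234,399:412,0].astype(int));print(J[222:234,399:412,1].astype(int))
```

```text
side R, cols 362-380 rows 302-323
[[ 27  25  26  27  29  89  90  89  88  70  29  25  41  91  90  88  91  56  29]
 [ 24  26  24  28  41  91  90  89  88  72  53  28  47  89  89  90  91  42  26]
 [ 26  28  27  26  42  91  89  88  87 126 127  73  74  90  88  88  90  39  27]
 [ 27  27  26  21  57  89  89  86  75 128 176 156  83  90  90  89  87  32  23]
 [ 28  28  25  26  74  89  85  71  67  66 102 176  98  91  89  88  71  30  29]
 [ 27  31  28  24  75  86  74  68  66  67  66 102  93  91  89  91  69  30  25]
 [ 25  25  28  50  89  73  64  66  65  68  67  74  91  88  89  89  42  27  23]
 [ 23  25  58 127  97  68  67  65  65  67  68  80  92  87  88  88  42  27  28]
 [ 24  28 121 177 164  95  73  66  67  68  66  85  91  89  89  96  42  28  29]
 [ 28  26  79 117 176 163 121  75  69  68  67  87  90  88  88 122  95  61  30]
 [ 23  63  91  96 119 176 181 125  77  69  69  92  90  89  88  88 129 135  68]
 [ 62 136  92 100  95 116 157 182 125  76  60  92  88  89  93 138  39 122 131]
 [144 134  55 149 104  96  97 159 177  85  53  92  88  84 106  42  72 173  84]
 [173 104  81 206 155 103  97  95 114  
[... 1326 characters left out ...]
1  42  43  39  39  40  39  43  40  40]]
[[116  59  54  55  54  47  43  38  42  41  41  37  34]
 [107  80  46  45  42  43  40  37  41  39  37  38  36]
 [ 68  62  40  37  42  38  43  40  39  38  37  45  58]
 [ 45  44  50  56  53  57  59  59  60  65  80  79  85]
 [ 76  96  64  64  76  77  77  86 116 114  93  91  93]
 [106 152  79  63  97 108 123 133 173 143  93  94  91]
 [101 134 144  80 134 167 135 141 159 188  93  92  94]
 [ 95 113 166  87 115 158 159 140 157 144  93  93  92]
 [ 95 114 169 129 151 132 126 114 124  92  93  93  94]
 [ 97 102 126 113 127 108  95  94  92  93  93  94  93]
 [ 95  97  95  94  95  94  95  95  94  95  94  93  93]
 [ 96  96  96  95  95  96  92  92  93  92  95  94  93]]
```

Run:
```python
from h import *
S=grab("side");print(robot.read_state()["tool_pos"])
a=plane(S,370.9,313.92,.014)*1e3
for z in(.028,.030,.032): print(z,(plane(S,370.45,309.0,z)*1e3-a)[:2],a[:2])
```

```text
[ 0.55521907 -0.17541401  0.08278348]
0.028 [-1.25670028  1.972926  ] [ 554.9848982  -174.04625778]
0.03 [-2.21069908  0.9534448 ] [ 554.9848982  -174.04625778]
0.032 [-3.16469789 -0.0660364 ] [ 554.9848982  -174.04625778]
```

Request:
move_arm:
  steps: "0.5 -0.2 0 0 0 0 0.4; 1 -0.5 0 0 0 0 0.4; 1 -0.5 0 0 0 0 0.4; 1 -0.5 0 0 0 0 0.4; 1 -0.5 0 0 0 0 0.4; 1 -0.5 0 0 0 0 0.4"

```text
time_s: 17.0
tool_pos: [0.5562, -0.1759, 0.0828]
orientation: [[-0.981, -0.196, 0.0], [-0.196, 0.981, 0.0], [-0.0, 0.0, -1.0]]
force: [-0.6, 0.3, -0.8]
opening: 0.0304
```

```bash
python3 -c "
from m import *
s=robot.read_state(); print(s['tool_pos'],s['opening'],s['force'])
m('pics/q.png',(.5547,-.1748,.020),13.6)"
```

```text
[ 0.55621707 -0.17591279  0.08279853] 0.030387430127241936 [-0.59876199  0.27084164 -0.78992791]
A [171. 276.] [580. 368.]
B [300. 384.] [684. 341.]
C [332. 136.] [534. 220.]
E [288. 453.] [666. 352.]
F [161. 346.] [563. 379.]
outline -1 1 [ 87. 385.] [533. 423.]
outline -1 -1 [286. 554.] [694. 380.]
outline 1 -1 [507. 354.] [630. 176.]
outline 1 1 [308. 191.] [469. 218.]
```

View pics/q.png

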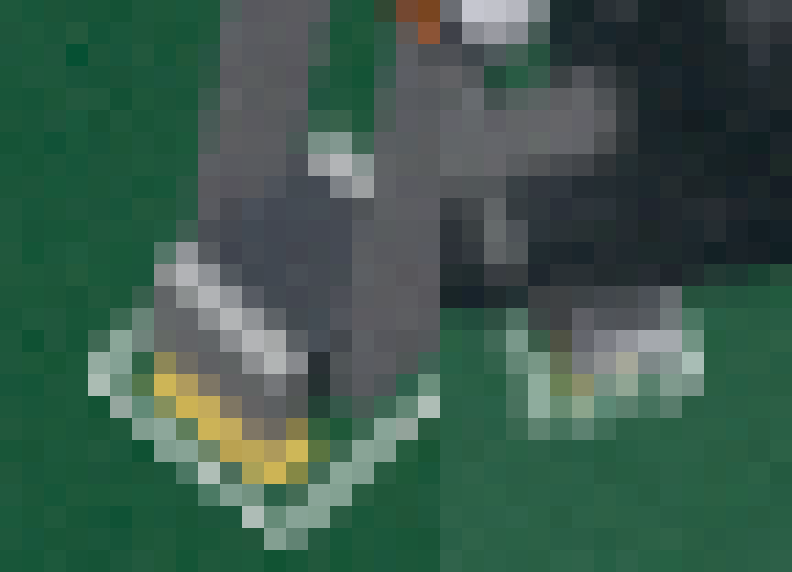

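```bash
python3 -c "
from rig import robot
print(robot.read_state()['joint_velocities'].round(2)); print(robot.hand_in())"
```

```text
[-0.1   0.01  0.16 -0.   -0.04 -0.12  0.02]
the job is handed in; nothing more can be done
None
```

I took the orange tongs out of their stand and lifted the inductor from the middle bay of the tray with them. I carried it over the case wall and handed the job in with it held just above the empty pads, at 17 s on the robot's clock. The hand-in reports no verdict.

**Last checks**
- **Height:** the underside should be about 6 mm above the pads. This comes from the arm's position and assumes the inductor has not slipped since I picked it up; I did not measure it separately.
- **Centring:** both cameras put it about 1–2 mm from the centre of the outline. They disagree: before the last 1 mm nudge, the side camera showed about 2.4 mm off and the top camera about 0–1 mm. I split the difference. The gripper hides most of the inductor from the top camera.
- **Angle:** the inductor and the outline look parallel to within about 4°. At this resolution the individual edge readings vary by a few degrees.
- **Still and clear:** the arm was at rest and the wrist force was about 1 N, with no sign of contact with the case. I never saw the fingers touch the inductor, or any bystander move.

**Unexplained:** the gripper reads 30.3 mm, where 32 mm was expected with the inductor in the tongs. In the pictures the inductor is held securely, so this may be give in the finger pads.

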